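Open the roll-top test cabinet and load the lamp-holder board

TASK

Roll up the slatted shutter of the test cabinet by its bar, all the way, until it stays open by itself, and let go of it. Then take the switch board with the round lamp holder on top and set it down flat in the ribbed bay inside the cabinet, letting go only once it stands on the bay floor. Leave the plain board, the bottle and the screwdriver where they are, and the shutter open.

Things in the scene. Friction and masses are not known exactly. Their poses are not given: they have to be found in the camera images.
- shutter (a joint): Opening angle in rad of the slatted shutter (246 mm wide, slats 6 mm thick, track radius 150 mm, about 0.5 kg). 0 = shut, 1.64 = fully open at its stop. Weight and a closing spring pull it shut (3 to 4 N at the bar when shut, less as it rises) up to a balance point between 1.0 and 1.25 rad. Let go below that it runs shut; beyond 1.3 rad it runs to the stop by itself and stays open.
- lift_bar (a point): Middle of the shutter's round dark steel lift bar: 12 mm diameter, 150 mm long, level, along the cabinet's y axis, held by a thin post at each end. The bar's middle is 195 mm from the track axis, with 39 mm of free space between bar and slats. As the shutter opens by angle q the bar runs on a circle about the track axis: in the cabinet frame it lies (-0.195 cos(q + 0.21), 0, +0.195 sin(q + 0.21)) m from track_axis. Its own axes turn with the shutter.
- track_axis (a point): Point fixed in the cabinet, 45 mm above the counter, on the level axis of the half-round tracks, midway between the clear side cheeks. Axes are the cabinet's: -x points out through the opening side (where the shutter starts), y along the track axis, z up.
- bay (a point): Centre of the floor of the bay inside the cabinet, 20 mm above the counter, 68 mm from the track axis towards the opening; axes are the cabinet's. The bay is 84 mm (x) by 150 mm (y) inside grey ribs 6 mm high. The cabinet stands on a wooden plinth 340 x 276 x 20 mm; its clear half-round cheeks are 252 mm apart inside and rise to 213 mm above the counter. The front half is free above the plinth when the shutter is open; a fixed white hood closes the back half.
- board_center (a point): Centre, 47.5 mm above its underside, of the lamp-holder board: wood-sided switch box with white top, 130 mm (own x) x 64 mm (own y) x 45 mm, with a white round lamp holder 44 mm in diameter standing from 45 to 95 mm at its middle (the foot flares to 54 mm in the lowest 9 mm). About 0.3 kg. It goes in the bay with its long side along the cabinet's y axis, either way round.
- plain_board: Bystander: same box 130 x 64 x 45 mm, without a lamp holder (two sockets and a switch on top). Origin at the centre of its underside. Leave it.
- bottle: Bystander: blue plastic bottle, 64 mm in diameter, 150 mm tall, origin at the centre of its underside. Leave it.
- screwdriver: Bystander: screwdriver 170 mm long lying on the counter along its own x. Leave it.
Mind the look-alikes: they are no part of the job. Leave any orange or red look-alike of the part that bears board_center alone.

How it is judged (in metres and radians):
On the way, in this order (a step that is already met when the one before it is completed fails the run):
1. the shutter is open and stays open with nothing touching it (value of joint shutter above 1.5 rad and contact force between each of the fingers, the arm and shutter below 0.2 N), for 0.3 s.
2. the lamp-holder board stands flat on the bay floor while still held (x of board_center in the frame of bay between -0.012 and 0.012 m and y of board_center in the frame of bay between -0.012 and 0.012 m and z of board_center in the frame of bay between 0.0445 and 0.0505 m and angle between board_center's own z axis and vertical below 0.04 rad and contact force between the fingers and board above 0.5 N), for 0.05 s.
At the end, for the whole second after the job is handed in: The shutter is open (beyond 1.5 rad) and stays so by itself; the lamp-holder board rests inside the ribs of the bay, centre within 12 mm of the bay centre each way, flat on the floor (within 3 mm and 0.04 rad), at rest and released (value of joint shutter above 1.5 rad and x of board_center in the frame of bay between -0.012 and 0.012 m and y of board_center in the frame of bay between -0.012 and 0.012 m and z of board_center in the frame of bay between 0.0445 and 0.0505 m and angle between board_center's own z axis and vertical below 0.04 rad and linear speed of board below 0.02 m/s and contact force between the fingers and board below 0.1 N); the robot touches nothing.
It fails at once if the plain board is moved more than 30 mm (distance of plain_board from where it was at the start of the episode above 0.03 m).
It fails at once if the bottle is moved more than 30 mm (distance of bottle from where it was at the start of the episode above 0.03 m).
It fails at once if the screwdriver is moved more than 30 mm (distance of screwdriver from where it was at the start of the episode above 0.03 m).
It also fails if it takes over 64 s, if anything falls off the work surface, if the arm or the gripper's body presses on something with over 40 N, if the wrist force passes 120 N, or if a joint passes its speed limit or range.

ROBOT

A 6-joint arm with a two-finger parallel gripper is mounted at the origin on the work surface. World frame = base frame: x ahead of the robot, y to its left, z up, the work surface at z = 0. Lengths are in mm, angles in rad, forces in N, time in s.
With the tool pointing down it reaches from about 350 to 875 mm from the base axis. Payload 4.2 kg.
Tool frame: the origin (TCP) lies at the very end of the fingers, on their centre line; the grasp point (between the pads) lies 19 mm behind it; z points along the fingers, y is the line along which they close (so a half turn about z gives the same grasp; the last joint's range is limited). The gripper opens to 87 mm and grips with 3 to 60 N. Pads are 19 mm wide; open, the fingers measure 117 mm over their backs; the gripper's body (75 mm by 190 mm) begins 51 mm behind the grasp point.
Start: joints at [-0.943, 0.385, 0.008, 0, -1.194, -0.259], TCP at [225.324, -582.948, 222.55] pointing down, gripper open.
Joint ranges: [-3.14, 3.14], [-1.21, 2.06], [-1.07, 1.41], [-3.16, 2.05], [-2.99, -0.16], [-3.1, 3.1]. Speed limits (rad/s): [2.79, 2.79, 3.14, 3.14, 3.14, 3.14].

INTERFACE

Orientations are given as a unit quaternion [w, x, y, z].
In Python, from bench import robot gives the robot as it stands.
- The arm moves only by the tool arm_command, never from a script. Its argument "moves" is a list of rows, each a list of 7 numbers: the turn, a rotation vector about the tool's x, y, z in degrees, then the shift along the tool's x, y, z in m, then the gripper's target within -1 to 1 (shut at 1, half-way at 0, fully open at -1). In form: [[wx, wy, wz, x, y, z, grip], ...]. A call has 1 to 8 rows; each row shifts and turns the commanded pose from where the row before left it, along the tool's axes as they then stand; what a row does not reach is not made up. A row lasts 1/12 s, in which the tool goes at most 41.7 mm and 7.16 degrees, less where a joint would pass 70% of its speed; a pose out of reach is approached as far as the arm can. A call with a gripper value outside its range is refused whole. The fingers move at their own pace and stop on an object; the grip force is fixed at half the most. Time passes only in rows, so rows that do not move let the fingers close. It gives the time, the measured TCP pose, the force, the opening and the grip force at its end, in the units of the state.
- robot.get_obs(): the state, without advancing time (a new reading comes with each control period).
- robot.get_image(name): name is "scene" or "top" or "wrist"; returns a dict with "color" (400x640x3 uint8, red, green, blue), "camera_matrix" (3x3 intrinsics, pixels), "k1" (the pictures are not rectified: a ray, as slopes to the right and down, at radius r is drawn at 1 + k1 r^2 times it, then the intrinsics apply), "R" (3x3) and "t" (3): a world point X has camera coordinates R X + t. Camera axes: x right, y down, z forward; pixel columns grow to the right and rows downward; lengths in mm; the calibration is good to about 2 mm. A picture is of the moment at which its call begins. There is no depth.
- robot.close_job(): hands the job in; it is judged then, once.
The state is a dict: "time_s": time; "joint_pos": joint angles; "joint_velocities": joint speeds; "joint_efforts": joint torques, N m; "position": TCP position; "orientation": TCP orientation; "wrist_force": force on the tool from outside, world axes, zero at the start; "wrist_torque": the same for the moment, N m; "finger_gap": finger opening in mm; "gripper_force": force on a finger pad.
Only numpy, scipy, OpenCV 4.12 (cv2) and the standard library are available. Lean on these libraries where they do the work, as an engineer would, in place of code of your own. Each camera call takes 0.05 s, during which the arm holds its last target. There are 200 camera calls.

## Working session

There is one attempt and no reset: what is moved stays moved. The work goes in short steps, Python scripts to look and compute and a tool call to move; the robot and the scene stay as the last step left them, time stands still between calls to the robot, and variables do not carry over. Pictures are saved under pics/ and viewed, at most 10 in all, crops included, and the job is handed in when it is done.

Besides the shell and the picture viewer there is one more tool, called after ">>>" as a command line: name --pt "numbers of a row" for each row, then --argument value for the rest. arm_command: Moves the arm, as the interface text tells. Its arguments: {"type":"object","properties":{"moves":{"type":"array"}},"required":["moves"]}

```bash
mkdir -p pics; cat > h.py <<'E'
import numpy as np, cv2, pickle
from bench import robot
def grab(n,tag):
    im=robot.get_image(n); pickle.dump(im,open(f'pics/{n}_{tag}.pkl','wb'))
    cv2.imwrite(f'pics/{n}_{tag}.png',im['color'][:,:,::-1]); return im
def load(n,tag): return pickle.load(open(f'pics/{n}_{tag}.pkl','rb'))
def ray(im,uv):
    K=np.array(im['camera_matrix']);R=np.array(im['R']);t=np.array(im['t'])
    d=np.array([(uv[0]-K[0,2])/K[0,0],(uv[1]-K[1,2])/K[1,1]]);s=d.copy()
    for _ in range(20): s=d/(1+im['k1']*(s@s))
    v=R.T@np.array([s[0],s[1],1]); return -R.T@t, v/np.linalg.norm(v)
def plane(im,uv,z):
    c,v=ray(im,uv); return c+v*(z-c[2])/v[2]
def tri(*obs):
    A=0;b=0;L=[]
    for im,uv in obs:
        c,v=ray(im,uv);P=np.eye(3)-np.outer(v,v);A=A+P;b=b+P@c;L.append((c,P))
    X=np.linalg.solve(A,b); return X,[round(float(np.linalg.norm(P@(X-c))),1) for c,P in L]
def proj(im,X):
    p=np.array(im['R'])@np.array(X,float)+np.array(im['t']);s=p[:2]/p[2];s=s*(1+im['k1']*(s@s));K=np.array(im['camera_matrix'])
    return np.array([K[0,0]*s[0]+K[0,2],K[1,1]*s[1]+K[1,2]])
E
python3 - <<'E'
from h import *
for n in('scene','top','wrist'):
    im=grab(n,'0');print(n,(-np.array(im['R']).T@np.array(im['t'])).round(),np.array(im['R']).round(2).tolist(),im['k1'],np.array(im['camera_matrix']).round(1).tolist())
print(robot.get_obs())
a=[cv2.imread(f'pics/{n}_0.png') for n in('scene','top')]
cv2.imwrite('pics/both.png',cv2.resize(np.vstack(a),(480,600)))
E
```

```text
scene [655. 602. 869.] [[-0.98, 0.2, -0.01], [0.16, 0.74, -0.65], [-0.12, -0.64, -0.76]] -0.003401192120425655 [[445.0, 0.0, 316.6], [0.0, 445.0, 197.0], [0.0, 0.0, 1.0]]
top [ 412.  -86. 1126.] [[0.02, -1.0, 0.0], [-0.99, -0.02, -0.15], [0.15, 0.0, -0.99]] -0.08892526154834121 [[432.7, 0.0, 323.9], [0.0, 432.7, 202.5], [0.0, 0.0, 1.0]]
wrist [ 151. -611.  383.] [[-0.36, 0.93, 0.0], [0.89, 0.34, 0.29], [0.27, 0.1, -0.96]] -0.03951530149388404 [[276.3, 0.0, 317.5], [0.0, 276.3, 201.9], [0.0, 0.0, 1.0]]
{'time_s': 0.15, 'joint_pos': array([-9.43407049e-01,  3.85399192e-01,  6.96510674e-03, -3.17316190e-04,
       -1.19401794e+00, -2.58619852e-01]), 'joint_velocities': array([-3.34161695e-04, -2.63825031e-03,  3.43383156e-03,  1.90012407e-03,
       -5.72566658e-04, -3.86483403e-06]), 'joint_efforts': array([ 5.17628905e-04, -3.91053414e+01,  1.87587565e+01,  4.22230661e+00,
        1.23888833e-02, -1.41949372e-04]), 'position': array([ 225.15070717, -582.56194927,  221.7143405 ]), 'orientation': array([-2.21619274e-04, -1.83284140e-01,  9.83059620e-01,  8.11155228e-04]), 'wrist_force': array([ 1.09531716, -0.24432719,  0.25780036]), 'wrist_torque': array([-0.02882947, -0.00621957,  0.03523508]), 'gripper_force': 0.0, 'finger_gap': 86.5436916796869}
```

View pics/top_0.png

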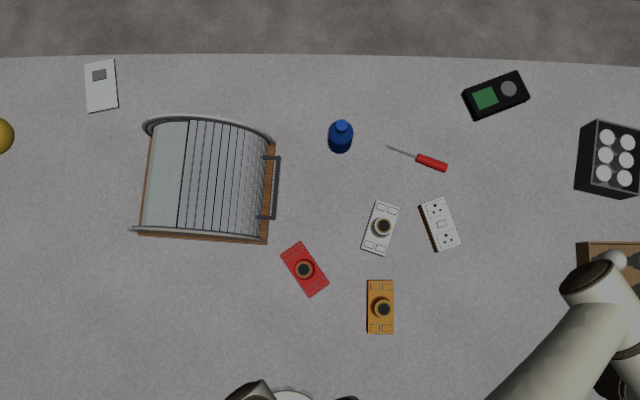

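View pics/scene_0.png

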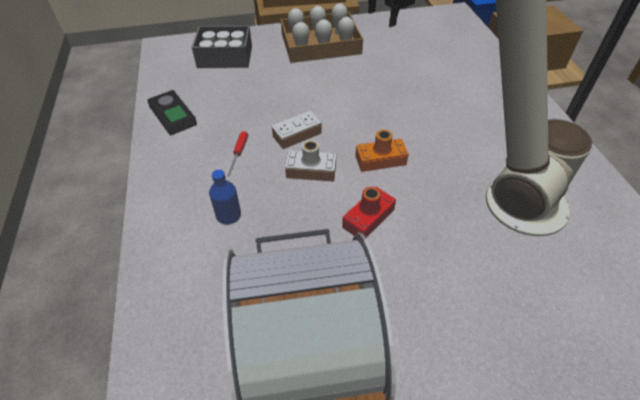

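The top view shows the cabinet at (205,180), with its lift bar on the right at (276,188). There are three boards with a lamp holder:
- White at (382,228) in top and (312,160) in scene. This one fits: white top, wood sides.
- Red at (304,269).
- Orange at (381,307).

The red and orange ones are look-alikes. The plain board is at (440,224), the bottle at (340,137) and the screwdriver at (418,158). I'll confirm this in one enlarged crop.

```bash
python3 - <<'E'
import cv2,numpy as np
t=cv2.imread('pics/top_0.png');s=cv2.imread('pics/scene_0.png')
a=cv2.resize(t[100:260,125:291],(400,386),interpolation=2);b=cv2.resize(t[190:265,340:470],(400,214),interpolation=2)
c=cv2.resize(s[225:325,215:400],(400,216),interpolation=2);d=cv2.resize(s[100:240,200:400],(400,280),interpolation=2)
e=np.zeros((104,400,3),np.uint8)
cv2.imwrite('pics/crop.png',np.hstack([np.vstack([a,b]),np.vstack([c,d,e])]))
E
```

```text
(no output)
```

View pics/crop.png

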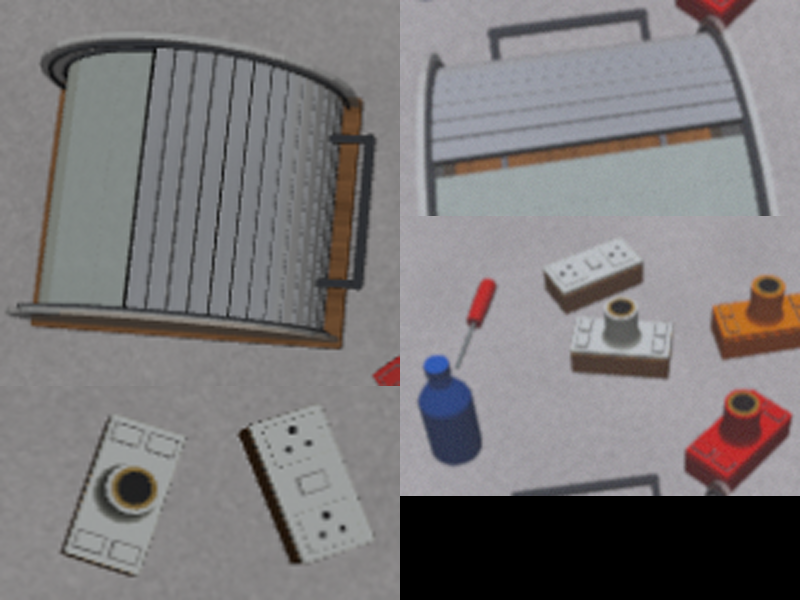

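```bash
python3 - <<'E'
from h import *
T=load('top','0');S=load('scene','0')
A=lambda x,y:(125+x/2.41,100+y/2.4125)
B=lambda x,y:(340+x/3.077,190+(y-386)/2.853)
C=lambda x,y:(215+(x-400)/2.162,225+y/2.16)
D=lambda x,y:(200+(x-400)/2,100+(y-216)/2)
b1=tri((T,A(371,138)),(S,C(493,34)));b2=tri((T,A(359,287)),(S,C(643,15)))
print('bar',b1,b2,np.linalg.norm(b1[0]-b2[0]))
print('plinth z20',plane(T,A(360,100),20),plane(T,A(342,347),20),plane(T,A(33,325),20))
print('hole',tri((T,B(134,489)),(S,D(621,308))), plane(T,B(134,489),95),plane(S,D(621,308),95))
cs=np.array([plane(T,B(*p),45) for p in((112,415),(186,437),(137,575),(63,552))]);print('board',cs.round(),cs.mean(0))
ss=np.array([plane(S,D(*p),45) for p in((573,345),(669,350),(672,321),(579,314))]);print('board scene',ss.round(),ss.mean(0))
ts=tri((T,B(112,415)),(S,D(573,345)));print('corner height',ts)
for n,im,roi in(('T',T,(210,245,365,400)),('S',S,(130,160,295,328))):
    h=im['color'][roi[0]:roi[1],roi[2]:roi[3]];m=(h.max(2)<70).astype(np.uint8)
    k,l,st,ce=cv2.connectedComponentsWithStats(m)
    print(n,[(st[i,4],(ce[i]+[roi[2],roi[0]]).round(1)) for i in range(1,k) if st[i,4]>15])
ax=(b2[0]-b1[0])[:2];print('yaw bar',np.degrees(np.arctan2(*ax[::-1])))
E
```

```text
bar (array([675.85964203,  28.01055128,  78.42229988]), [1.7, 1.7]) (array([522.50138773,  35.36731647,  76.27197786]), [0.6, 0.6]) 153.54966637058348
plinth z20 [735.08033086  47.47563913  20.        ] [464.94130533  57.76499679  20.        ] [481.67784386 393.81904948  20.        ]
hole (array([ 507.88023951, -230.37336802,   89.62994523]), [0.7, 0.7]) [ 508.06432721 -229.84584038   95.        ] [ 508.23857055 -224.33318154   95.        ]
board [[ 578. -219.   45.]
 [ 560. -280.   45.]
 [ 437. -239.   45.]
 [ 457. -179.   45.]] [ 508.01740706 -229.20863127   45.        ]
board scene [[ 574. -222.   45.]
 [ 453. -186.   45.]
 [ 437. -238.   45.]
 [ 556. -278.   45.]] [ 505.12199672 -231.05587182   45.        ]
corner height (array([ 575.83501405, -217.78043763,   49.66137297]), [1.8, 1.8])
T [(np.int32(40), array([375.3, 229.6])), (np.int32(100), array([383.3, 225.2]))]
S [(np.int32(39), array([310.1, 145.1]))]
yaw bar 177.25356347666767
```

The corner, bar and plinth figures agree: plinth 336x270 mm, bar 153 mm long, board about 128x63 mm at about 45 mm. The white lamp-holder board is at (508,-230), confirmed in the crop. The track axis is at about (607.7,222.4) and cabinet x points 87.4° in the world frame. I'm moving to a standoff in front of the bar.

>>> arm_command --pt "0 0 0 -0.0267 0.0177 0.0016 -1" --pt "0 0 0 -0.0267 0.0177 0.0016 -1" --pt "0 0 0 -0.0267 0.0177 0.0016 -1" --pt "0 0 0 -0.0267 0.0177 0.0016 -1" --pt "0 0 0 -0.0267 0.0177 0.0016 -1" --pt "0 0 0 -0.0267 0.0177 0.0016 -1" --pt "0 0 0 -0.0267 0.0177 0.0016 -1" --pt "0 0 0 -0.0267 0.0177 0.0016 -1"

```text
time_s: 0.82
position: [374.0, -372.4, 209.5]
orientation: [-0.0, -0.183, 0.983, 0.0]
wrist_force: [1.0, 0.4, -0.7]
finger_gap: 86.8
gripper_force: 0.0
```

>>> arm_command --pt "0 0 0 -0.0267 0.0177 0.0016 -1" --pt "0 0 0 -0.0267 0.0177 0.0016 -1" --pt "0 0 0 -0.0267 0.0177 0.0016 -1" --pt "0 0 0 -0.0267 0.0177 0.0016 -1" --pt "0 0 0 -0.0267 0.0177 0.0016 -1" --pt "0 0 0 -0.0267 0.0177 0.0016 -1" --pt "0 0 0 -0.0267 0.0177 0.0016 -1" --pt "0 0 0 -0.0267 0.0177 0.0016 -1"

```text
time_s: 1.48
position: [522.2, -163.3, 196.7]
orientation: [-0.0, -0.183, 0.983, 0.0]
wrist_force: [0.8, 0.0, 0.6]
finger_gap: 86.9
gripper_force: 0.0
```

>>> arm_command --pt "0 0 0 -0.0267 0.0177 0.0016 -1" --pt "0 0 0 -0.0267 0.0177 0.0016 -1" --pt "0 0 0 -0.0267 0.0177 0.0016 -1" --pt "0 0 0 -0.0267 0.0177 0.0016 -1" --pt "0 0 5.9 0 0 0 -1" --pt "0 0 5.9 0 0 0 -1" --pt "0 0 5.9 0 0 0 -1" --pt "0 0 5.9 0 0 0 -1"

```text
time_s: 2.15
position: [595.7, -59.8, 190.0]
orientation: [-0.001, 0.024, 1.0, -0.0]
wrist_force: [0.3, -1.8, -0.3]
finger_gap: 87.1
gripper_force: 0.0
```

>>> arm_command --pt "-6.4 0 0 0 0 0 -1" --pt "-6.4 0 0 0 0 0 -1" --pt "-6.4 0 0 0 0 0 -1" --pt "-6.4 0 0 0 0 0 -1" --pt "-6.4 0 0 0 0 0 -1" --pt "-6.4 0 0 0 0 0 -1" --pt "-6.4 0 0 0 0 0 -1" --pt "0 0 0 0 0 0 -1"

```text
time_s: 2.82
position: [595.0, -63.5, 186.9]
orientation: [0.007, 0.024, 0.923, 0.383]
wrist_force: [0.3, -0.6, -0.2]
finger_gap: 86.9
gripper_force: 0.0
```

```bash
cat >> h.py <<'E'
from scipy.spatial.transform import Rotation as Ro
def pose():
    o=robot.get_obs();q=o['orientation'];return np.array(o['position']),Ro.from_quat([q[1],q[2],q[3],q[0]]).as_matrix(),o
E
python3 - <<'E'
from h import *
im=grab('wrist','1');p,R,o=pose();print(o['joint_pos'].round(2),p.round(1),R.round(3).tolist())
for X in((675.9,28,80),(522.5,35.4,80)):print(proj(im,X))
E
```

```text
[-0.26  0.52  0.17 -0.76 -1.48 -1.18] [595.3 -62.7 187.9] [[-0.999, 0.037, 0.03], [0.048, 0.708, 0.704], [0.005, 0.705, -0.709]]
[311.6172709  253.39128656]
[310.01777594 122.3470644 ]
```

View pics/wrist_1.png

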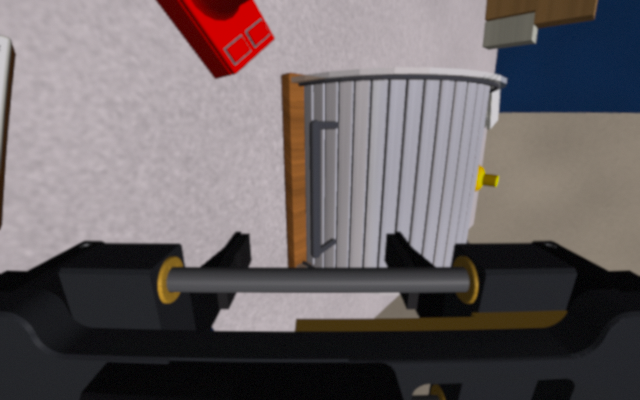

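The wrist view shows the bar from (317,124) to (316,256), about 6 px right of my prediction, so it is a little higher than I had. I'll triangulate it across the views.

```bash
python3 - <<'E'
from h import *
T=load('top','0');S=load('scene','0');W=load('wrist','1')
A=lambda x,y:(125+x/2.41,100+y/2.4125)
C=lambda x,y:(215+(x-400)/2.162,225+y/2.16)
for o in([(T,A(371,138)),(W,(317,256))],[(T,A(359,287)),(W,(316.5,124))]):print(tri(*o))
m=[(T,A(365,212.5)),(W,(316.8,190)),(S,C(568,24.5))]
print(tri(*m[:2]),tri(*m))
p,R,o=pose();B=tri(*m[:2])[0]
print('tool-frame bar rel TCP',R.T@(B-p))
B[2]=85.6;print(R.T@(B-p))
E
```

```text
(array([674.40329029,  26.15790661,  91.24563168]), [0.1, 0.1])
(array([522.78190092,  33.49822918,  91.39011536]), [1.3, 1.3])
(array([595.63720477,  30.13644383,  91.28276248]), [1.4, 1.4]) (array([598.07243909,  34.28687958,  83.57365199]), [3.6, 2.9, 2.1])
tool-frame bar rel TCP [  3.61465778  -2.36980311 133.90732841]
[  3.58677925  -6.37651301 137.9371284 ]
```

>>> arm_command --pt "0 0 0 0 -0.005 0.01 0.1" --pt "0 0 0 0 0 0.02 0.1" --pt "0 0 0 0 0 0.02 0.1" --pt "0 0 0 0 0 0.02 0.1" --pt "0 0 0 0 0 0.02 0.1" --pt "0 0 0 0 0 0.01 0.1" --pt "0 0 0 0 0 0.0 0.1" --pt "0 0 0 0 0 0.0 0.1"

```text
time_s: 3.53
position: [598.6, 7.6, 116.4]
orientation: [0.008, 0.019, 0.925, 0.38]
wrist_force: [-0.1, -0.2, 1.0]
finger_gap: 43.6
gripper_force: 0.0
```

```bash
python3 - <<'E'
from h import *
im=grab('wrist','2');p,R,o=pose();print(p.round(1),o['finger_gap'],o['wrist_force'],o['time_s'])
T=load('top','0')
E
```

```text
[599.    6.8 116.9] 41.77526578245236 [ 0.00607101 -0.6261608  -0.3495266 ] 3.5833
```

View pics/wrist_2.png

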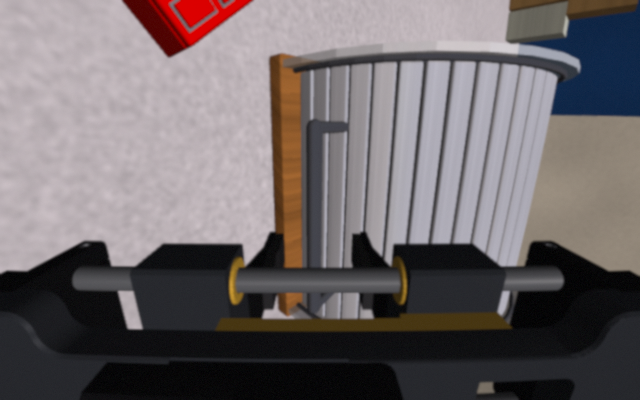

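>>> arm_command --pt "0 0 0 0 -0.003 0.015 0.1" --pt "0 0 0 0 0 0.015 0.1" --pt "0 0 0 0 0 0.015 0.1" --pt "0 0 0 0 0 0.01 0.1" --pt "0 0 0 0 0 0 0.1" --pt "0 0 0 0 0 0 1" --pt "0 0 0 0 0 0 1" --pt "0 0 0 0 0 0 1"

```text
time_s: 4.25
position: [600.7, 42.7, 75.5]
orientation: [0.009, 0.02, 0.924, 0.381]
wrist_force: [-0.6, -0.2, 0.1]
finger_gap: 26.5
gripper_force: 0.0
```

>>> arm_command --pt "0 0 0 0 0 0 1" --pt "0 0 0 0 0 0 1"

```text
time_s: 4.42
position: [600.6, 42.8, 75.4]
orientation: [0.009, 0.02, 0.924, 0.381]
wrist_force: [0.6, 0.9, -0.4]
finger_gap: 13.1
gripper_force: 0.1
```

>>> arm_command --pt "0 0 0 0 0 0 1" --pt "0 0 0 0 0 0 1" --pt "0 0 0 0 0 0 1"

```text
time_s: 4.67
position: [600.5, 43.3, 75.4]
orientation: [0.009, 0.02, 0.924, 0.381]
wrist_force: [1.2, 0.8, 2.4]
finger_gap: 10.9
gripper_force: 30.0
```

```bash
python3 - <<'E'
from h import *
p,R,o=pose();print(p.round(1),o['finger_gap'],o['gripper_force'],o['wrist_force'],(p-19*R[:,2]).round(1),R.round(3).tolist())
E
```

```text
[600.5  43.3  75.4] 10.942402297565069 30.004217326641083 [1.22737882 0.84115146 2.42551237] [600.   29.9  88.9] [[-0.999, 0.03, 0.031], [0.043, 0.709, 0.704], [-0.001, 0.705, -0.709]]
```

```bash
python3 - <<'E'
from h import *
C=np.array([222.4,45]);d=14
def pose2(q):
    th=q+.21;p=np.radians(45+45*q/1.6)
    B=C+195*np.array([-np.cos(th),np.sin(th)]);z=np.array([np.cos(p),-np.sin(p)]);y=np.array([np.sin(p),np.cos(p)])
    return B+d*z,y,z
print(pose2(0)[0])
for i in range(24):
    P,y,z=pose2(i*.0667);Q,_,_=pose2((i+1)*.0667);D=Q-P
    print(i,(D@y).round(1),(D@z).round(1), end=' | ')
E
```

```text
[41.58346657 75.75018553]
0 10.7 -6.7 | 1 10.9 -6.3 | 2 11.1 -5.9 | 3 11.3 -5.5 | 4 11.5 -5.1 | 5 11.7 -4.7 | 6 11.8 -4.3 | 7 11.9 -3.9 | 8 12.1 -3.5 | 9 12.2 -3.1 | 10 12.3 -2.6 | 11 12.4 -2.2 | 12 12.4 -1.8 | 13 12.5 -1.3 | 14 12.5 -0.9 | 15 12.5 -0.4 | 16 12.5 0.0 | 17 12.5 0.5 | 18 12.5 0.9 | 19 12.5 1.3 | 20 12.4 1.8 | 21 12.4 2.2 | 22 12.3 2.6 | 23 12.2 3.1 |
```

>>> arm_command --pt "1.9 0 0 0 0.0107 -0.0067 1" --pt "1.9 0 0 0 0.0109 -0.0063 1" --pt "1.9 0 0 0 0.0111 -0.0059 1" --pt "1.9 0 0 0 0.0113 -0.0055 1" --pt "1.9 0 0 0 0.0115 -0.0051 1" --pt "1.9 0 0 0 0.0117 -0.0047 1" --pt "1.9 0 0 0 0.0118 -0.0043 1" --pt "1.9 0 0 0 0.0119 -0.0039 1"

```text
time_s: 5.33
position: [602.7, 84.6, 164.0]
orientation: [0.006, 0.021, 0.968, 0.252]
wrist_force: [-0.1, -9.0, 1.2]
finger_gap: 10.8
gripper_force: 30.0
```

>>> arm_command --pt "1.9 0 0 0 0.0121 -0.0035 1" --pt "1.9 0 0 0 0.0122 -0.0031 1" --pt "1.9 0 0 0 0.0123 -0.0026 1" --pt "1.9 0 0 0 0.0124 -0.0022 1" --pt "1.9 0 0 0 0.0124 -0.0018 1" --pt "1.9 0 0 0 0.0125 -0.0013 1" --pt "1.9 0 0 0 0.0125 -0.0009 1" --pt "1.9 0 0 0 0.0125 -0.0004 1"

```text
time_s: 6.0
position: [607.3, 170.5, 218.8]
orientation: [0.005, 0.021, 0.992, 0.123]
wrist_force: [1.6, -4.7, 3.7]
finger_gap: 11.0
gripper_force: 30.0
```

```bash
python3 - <<'E'
from h import *
p,R,o=pose();B=p-14*R[:,2];v=B[1:]-[222.4,45];print(p,B,np.hypot(*v),np.arctan2(v[1],-v[0])-.21,o['wrist_force'],o['finger_gap'],o['joint_pos'].round(2))
E
```

```text
[607.30832547 170.54914065 218.77159086] [607.09063476 167.12613644 232.34493433] 195.32875981387465 1.0738980747074127 [ 1.56055807 -4.65471408  3.7256075 ] 10.95304801613735 [ 0.41  0.37  0.04 -0.24 -1.14 -1.94]
```

Tracking the circle well (radius 195.3 mm, q about 1.07, forces low).

>>> arm_command --pt "1.9 0 0 0 0.0125 0.0 1" --pt "1.9 0 0 0 0.0125 0.0005 1" --pt "1.9 0 0 0 0.0125 0.0009 1" --pt "1.9 0 0 0 0.0125 0.0013 1" --pt "1.9 0 0 0 0.0124 0.0018 1" --pt "1.9 0 0 0 0.0124 0.0022 1" --pt "1.9 0 0 0 0.0123 0.0026 1" --pt "0 0 0 0 0.0 0.0 1"

```text
time_s: 6.67
position: [612.1, 262.7, 222.0]
orientation: [0.004, 0.02, 1.0, 0.011]
wrist_force: [3.9, 3.3, 4.5]
finger_gap: 10.9
gripper_force: 30.0
```

>>> arm_command --pt "0 0 0 0 0 0 0.1" --pt "0 0 0 0 0 0 0.1" --pt "0 0 0 0 0 0 0.1" --pt "0 0 0 0 0 0 0.1" --pt "0 0 0 0 0 0 0.1"

```text
time_s: 7.08
position: [608.9, 258.2, 219.3]
orientation: [-0.001, 0.022, 1.0, 0.009]
wrist_force: [-0.7, 1.4, -0.7]
finger_gap: 34.8
gripper_force: 0.6
```

>>> arm_command --pt "0 0 0 0 0 0 0.1" --pt "0 0 0 0 0 -0.01 0.0" --pt "0 0 0 0 0 -0.02 0.0" --pt "0 0 0 0 0 -0.02 0.0" --pt "0 0 0 0 0 -0.025 0.0" --pt "0 0 0 0 0 -0.025 0.0" --pt "0 0 0 0 0 -0.02 0.0" --pt "0 0 0 0 0 0 -1"

```text
time_s: 7.75
position: [611.1, 256.2, 347.1]
orientation: [0.005, 0.022, 1.0, 0.011]
wrist_force: [0.3, -0.1, 2.0]
finger_gap: 45.6
gripper_force: 0.0
```

>>> arm_command --pt "0 0 0 0 -0.03 0 -1" --pt "0 0 0 0 -0.03 0 -1" --pt "0 0 0 0 -0.03 0 -1" --pt "0 0 0 0 -0.03 0 -1" --pt "0 0 0 0 -0.03 0 -1" --pt "0 0 0 0 -0.03 0 -1"

```text
time_s: 8.25
position: [601.0, 74.9, 337.1]
orientation: [0.0, 0.022, 1.0, 0.009]
wrist_force: [0.6, -0.7, 0.6]
finger_gap: 81.5
gripper_force: 0.0
```

```bash
python3 - <<'E'
from h import *
p,R,o=pose();print(p,R.round(3).tolist(),o['wrist_force'],o['time_s'],o['joint_pos'].round(2))
im=grab('top','3');w=grab('wrist','3');s=grab('scene','3')
a=cv2.imread('pics/top_3.png');b=cv2.imread('pics/wrist_3.png');c=cv2.imread('pics/scene_3.png')
cv2.imwrite('pics/m3.png',np.vstack([np.hstack([cv2.resize(a,None,fx=.6,fy=.6),cv2.resize(b,None,fx=.6,fy=.6)]),cv2.copyMakeBorder(cv2.resize(c[150:,150:550],(640,400))[:340],0,0,0,128,0)])[:,:768])
E
```

```text
[601.02804299  74.90409147 337.1129784 ] [[-0.999, 0.043, 0.0], [0.043, 0.999, 0.019], [0.0, 0.019, -1.0]] [ 0.57259857 -0.72216241  0.59255228] 8.25 [ 0.38  0.3   0.17 -0.02 -1.43 -1.99]
```

View pics/m3.png

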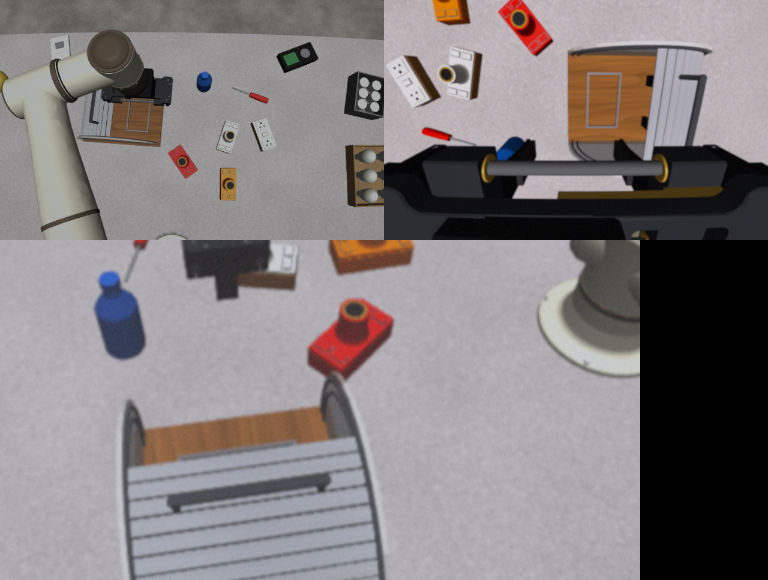

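The shutter is open: the bar is over the hood in all views and the ribbed bay is visible. In the wrist view the bay is at about (366,167). The white board is still in place. Next I'll measure the bay ribs by mask in the wrist and top views.

```bash
python3 - <<'E'
from h import *
T=load('top','3');W=load('wrist','3');res={}
for n,im,roi in(('wrist',W,(95,230,325,420)),('top',T,(155,230,190,262))):
    h=im['color'][roi[0]:roi[1],roi[2]:roi[3]];hs=cv2.cvtColor(h,cv2.COLOR_RGB2HSV)
    m=((hs[...,1]<75)).astype(np.uint8)
    k,l,st,ce=cv2.connectedComponentsWithStats(m,connectivity=8)
    c=[]
    for i in range(1,k):
        if st[i,4]>25: 
            pts=np.argwhere(l==i)[:,::-1].astype(np.float32)+[roi[2],roi[0]]
            r=cv2.minAreaRect(pts.astype(np.float32));c.append(r);bx=cv2.boxPoints(r)
            print(n,st[i],np.round(r[0],1),np.round(r[1],1),round(r[2],1),'ctr z26',plane(im,r[0],26).round(1),[plane(im,b,26)[:2].round(0).tolist() for b in bx])
# lamp holder & board in wrist
h=W['color'];m=(h.max(2)<70)[90:160,80:150].astype(np.uint8)
k,l,st,ce=cv2.connectedComponentsWithStats(m)
print([(st[i],(ce[i]+[80,90]).round(1)) for i in range(1,k) if st[i,4]>30])
E
```

```text
wrist [  11   25   60   93 1051] [365.5 166.5] [57.2 92.3] 1.4 ctr z26 [602.8 158.6  26. ] [[683.0, 105.0], [523.0, 113.0], [529.0, 208.0], [691.0, 209.0]]
top [   0    0   72   66 1315] [225.5 187.5] [65. 71.] 90.0 ctr z26 [608.3 169.8  26. ] [[694.0, 269.0], [696.0, 81.0], [525.0, 74.0], [522.0, 258.0]]
[(array([ 15,  25,  17,  18, 237], dtype=int32), array([103. , 123.7])), (array([ 38,  29,  17,  18, 146], dtype=int32), array([124.9, 127.8])), (array([67, 42,  3, 28, 53], dtype=int32), array([148.4, 148.6])), (array([  0,  50,  12,  20, 133], dtype=int32), array([ 83.7, 152.5]))]
```

```bash
python3 - <<'E'
from h import *
W=grab('wrist','4');p,R,o=pose();print(p,R.round(4).tolist())
roi=(95,230,325,420);h=W['color'][roi[0]:roi[1],roi[2]:roi[3]];m=(cv2.cvtColor(h,cv2.COLOR_RGB2HSV)[...,1]<75).astype(np.uint8)
k,l,st,ce=cv2.connectedComponentsWithStats(m);i=1+st[1:,4].argmax();r=cv2.minAreaRect(np.argwhere(l==i)[:,::-1].astype(np.float32)+np.float32([325,95]));print(st[i],r,plane(W,r[0],26),plane(W,r[0],20))
E
```

```text
[601.49651146  75.79795943 337.1545046 ] [[-0.999, 0.0449, 0.001], [0.0449, 0.9988, 0.0192], [-0.0001, 0.0192, -0.9998]]
[   9   25   59   93 1098] ((362.74420166015625, 166.03558349609375), (57.19217300415039, 93.0418472290039), 1.1691392660140991) [603.0040298  158.40671581  26.        ] [604.03740103 159.46199107  20.        ]
```

>>> arm_command --pt "1.1 0 0 0.0073 -0.0281 0.0124 -1" --pt "0 0 0 0.0073 -0.0281 0.0124 -1" --pt "0 0 0 0.0073 -0.0281 0.0124 -1" --pt "0 0 0 0.0073 -0.0281 0.0124 -1" --pt "0 0 0 0.0073 -0.0281 0.0124 -1" --pt "0 0 0 0.0073 -0.0281 0.0124 -1" --pt "0 0 0 0.0073 -0.0281 0.0124 -1" --pt "0 0 0 0.0073 -0.0281 0.0124 -1"

```text
time_s: 9.12
position: [533.5, -145.1, 236.5]
orientation: [-0.0, 0.021, 1.0, -0.0]
wrist_force: [1.5, 0.1, -0.0]
finger_gap: 87.3
gripper_force: 0.0
```

>>> arm_command --pt "0 0 0 0.0073 -0.0281 0.0124 -1" --pt "0 0 0 0.0073 -0.0281 0.0124 -1" --pt "0 0 0 0.0073 -0.0281 0.0124 -1" --pt "0 0 -6.7 0 0 0 -1" --pt "0 0 -6.7 0 0 0 -1" --pt "0 0 -6.7 0 0 0 -1" --pt "0 0 -6.7 0 0 0 -1" --pt "0 0 -6.7 0 0 0 -1"

```text
time_s: 9.78
position: [508.7, -227.5, 199.7]
orientation: [-0.0, -0.271, 0.963, 0.0]
wrist_force: [-0.5, -0.2, -0.3]
finger_gap: 86.7
gripper_force: 0.0
```

>>> arm_command --pt "0 0 -6.7 0 0 0 -1" --pt "0 0 -6.7 0 0 0 -1" --pt "0 0 -6.7 0 0 0 -1" --pt "0 0 -6.7 0 0 0 -1" --pt "0 0 -6.7 0 0 0 -1" --pt "0 0 -6.7 0 0 0 -1" --pt "0 0 0 0 0 0 -1" --pt "0 0 0 0 0 0 -1"

```text
time_s: 10.45
position: [508.6, -227.5, 199.7]
orientation: [-0.0, -0.582, 0.813, 0.0]
wrist_force: [0.2, -0.0, 0.3]
finger_gap: 86.9
gripper_force: 0.0
```

```bash
python3 - <<'E'
from h import *
W=grab('wrist','5');p,R,o=pose();print(p,R.round(3).tolist(),o['joint_pos'].round(2),o['wrist_force'],proj(W,(508,-230,95)))
E
```

```text
[ 508.5654021  -227.66922092  199.75453661] [[-0.323, -0.946, -0.0], [-0.946, 0.323, 0.0], [0.0, 0.0, -1.0]] [-0.13  0.29 -0.2  -0.   -1.09 -0.2 ] [-0.29601203  0.26886111 -0.18266537] [316.64218916 199.00747695]
```

View pics/wrist_5.png

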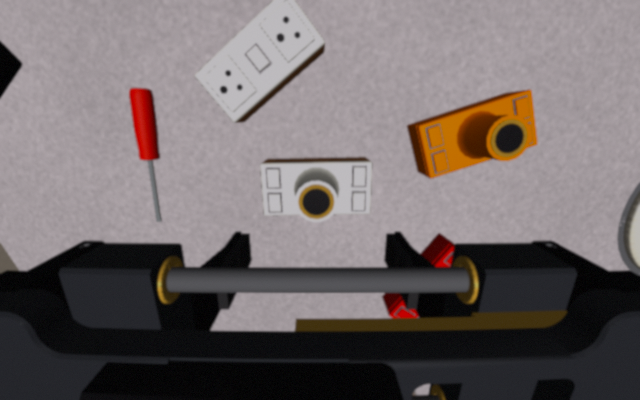

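The wrist view shows the white board square to the gripper. Its hole is at (316,202), 3 px from the prediction. The orange and red look-alikes and the plain board are clear of it.

```bash
python3 - <<'E'
from h import *
T=load('top','0');W=load('wrist','5');W3=load('wrist','3');S=load('scene','0')
h=W['color'][185:220,298:336];m=(h.max(2)<70).astype(np.uint8);k,l,st,ce=cv2.connectedComponentsWithStats(m);i=1+st[1:,4].argmax();u=ce[i]+[298,185];print(u)
print(plane(W,u,90),plane(W,u,95),tri((W,u),(T,(383.3,225.6))),tri((W,u),(W3,(104,123.7))),tri((W,u),(S,(310.3,145.5))))
cs=np.array([plane(W,q,45) for q in((262,160),(371,159),(371,214.5),(262,216))]);print(cs.round(1).tolist(),cs.mean(0))
p,R,o=pose();d=cs[1]-cs[0];e=cs[2]-cs[3];print([np.degrees(np.arctan2(x[1],x[0])) for x in(d,e)],np.degrees(np.arctan2(R[1,1],R[0,1])))
E
```

```text
[315.78217822 201.49108911]
[ 510.16855266 -226.43028693   90.        ] [ 509.65752078 -227.82543028   95.        ] (array([ 509.12317306, -228.78280421,   98.42530809]), [0.2, 0.2]) (array([ 509.685782  , -227.39310357,   93.49942996]), [0.1, 0.1]) (array([ 508.97358697, -227.42159817,   94.1173332 ]), [0.8, 0.8])
[[556.9, -280.6, 45.0], [438.6, -241.4, 45.0], [456.8, -176.7, 45.0], [582.5, -217.6, 45.0]] [ 508.70599224 -229.07387487   45.        ]
[np.float64(161.6612669920504), np.float64(161.97550595457457)] 161.1293418182462
```

>>> arm_command --pt "0 0 0 0 0 0.02 -1" --pt "0 0 0 0 0 0.02 -1" --pt "0 0 0 0 0 0.02 -1" --pt "0 0 0 0 0 0.02 -1" --pt "0 0 0 0 0 0.02 -1" --pt "0 0 0 0 0 0.02 -1" --pt "0 0 0 0 0 0.018 -1" --pt "0 0 0 0 0 0 -1"

```text
time_s: 11.17
position: [505.6, -227.4, 58.2]
orientation: [-0.003, -0.581, 0.814, 0.003]
wrist_force: [-1.6, 0.3, -0.4]
finger_gap: 87.4
gripper_force: 0.0
```

>>> arm_command --pt "0 0 0 0 0 0 1" --pt "0 0 0 0 0 0 1" --pt "0 0 0 0 0 0 1" --pt "0 0 0 0 0 0 1" --pt "0 0 0 0 0 0 1" --pt "0 0 0 0 0 0 1" --pt "0 0 0 0 0 0 1" --pt "0 0 0 0 0 0 1"

```text
time_s: 11.83
position: [508.8, -228.4, 62.2]
orientation: [0.001, -0.582, 0.813, -0.001]
wrist_force: [0.1, -0.9, 0.0]
finger_gap: 43.4
gripper_force: 30.0
```

>>> arm_command --pt "0 0 0 0 0 0 1" --pt "0 0 0 0 0 0 1" --pt "0 0 0 0 0 0 1"

```text
time_s: 12.08
position: [508.7, -228.4, 62.2]
orientation: [0.0, -0.582, 0.813, -0.0]
wrist_force: [0.7, 0.2, 2.4]
finger_gap: 43.6
gripper_force: 30.0
```

>>> arm_command --pt "0 0 0 0 0 -0.01 1" --pt "0 0 0 0 0 -0.025 1" --pt "0 0 0 0 0 -0.035 1" --pt "0 0 0 0 0 -0.035 1" --pt "0 0 0 0 0 -0.035 1" --pt "0 0 0 0 0 -0.035 1" --pt "0 0 0 0 0 -0.035 1" --pt "0 0 0 0 0 -0.03 1"

```text
time_s: 12.75
position: [507.0, -227.9, 303.7]
orientation: [-0.0, -0.582, 0.813, 0.001]
wrist_force: [-0.0, 0.3, -3.7]
finger_gap: 43.5
gripper_force: 30.0
```

```bash
python3 - <<'E'
import cv2,numpy as np
w=cv2.imread('pics/wrist_4.png')[75:245,315:435];t=cv2.imread('pics/top_3.png')[150:250,180:280]
a=cv2.resize(w,(400,567),interpolation=2);b=cv2.resize(t,(400,400),interpolation=2)
cv2.imwrite('pics/c4.png',np.hstack([a,np.vstack([b,np.zeros((167,400,3),np.uint8)])]))
E
```

```text
(no output)
```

View pics/c4.png

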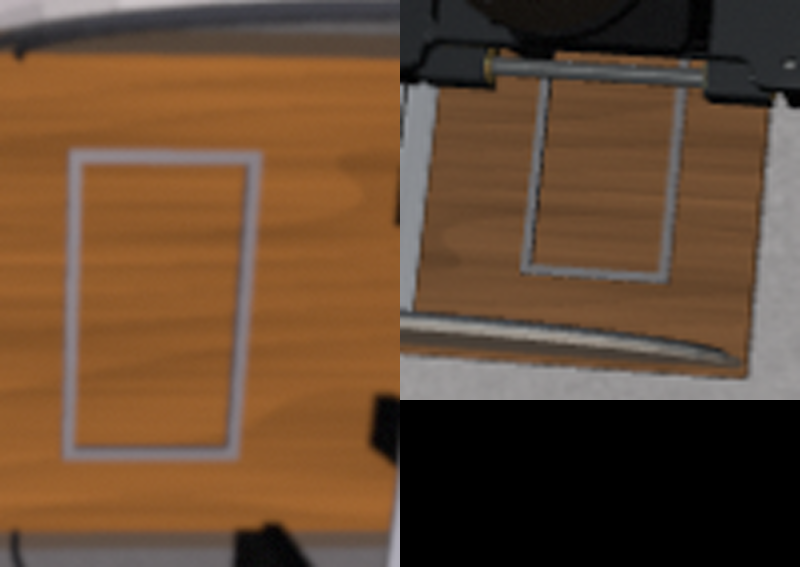

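The crop shows the rib frame clearly in both views.

```bash
python3 - <<'E'
from h import *
W=load('wrist','4');T=load('top','3')
w=lambda x,y:(315+x/3.3333-.35,75+y/3.335-.35); t=lambda x,y:(180+(x-400)/4-.4,150+y/4-.4)
cs=np.array([plane(W,w(*q),26) for q in((70,150),(262,152),(239,459),(64,459))]);print(cs.round(1)[:,:2].tolist(),cs.mean(0))
print([plane(T,t(*q),26).round(1)[:2].tolist() for q in((521,271),(667,282),(542,85),(685,88),(748,378))])
print(tri((W,w(70,150)),(T,t(667,282))),tri((W,w(262,152)),(T,t(521,271))))
p,R,o=pose();print(p)
E
```

```text
[[523.8, 113.8], [528.8, 209.4], [689.7, 201.6], [684.6, 106.0]] [606.74998105 157.68557891  26.        ]
[[529.8, 206.6], [524.3, 111.8], [652.1, 199.5], [651.3, 105.4], [464.0, 57.7]]
(array([524.45667356, 113.76013833,  18.70841032]), [0.9, 0.9]) (array([528.36597485, 203.71422591,  41.56962243]), [1.2, 1.2])
[ 506.95984351 -227.90671843  303.67951043]
```

>>> arm_command --pt "0 0 0 -0.015 0.001 0 1" --pt "0 0 0 -0.03 0.0023 0 1" --pt "0 0 0 -0.03 0.0023 0 1" --pt "0 0 0 -0.03 0.0023 0 1" --pt "0 0 0 -0.03 0.0023 0 1" --pt "0 0 0 -0.03 0.0023 0 1" --pt "0 0 0 -0.03 0.0023 0 1" --pt "0 0 0 -0.03 0.0023 0 1"

```text
time_s: 13.42
position: [563.0, -8.3, 300.7]
orientation: [-0.002, -0.582, 0.813, 0.001]
wrist_force: [-0.1, -0.1, -3.8]
finger_gap: 43.5
gripper_force: 30.0
```

>>> arm_command --pt "0 0 0 -0.03 0.0023 0 1" --pt "0 0 0 -0.03 0.0023 0 1" --pt "0 0 0 -0.03 0.0023 0 1" --pt "0 0 0 -0.03 0.0023 0 1" --pt "0 0 0 -0.03 0.0023 0 1" --pt "0 0 0 -0.015 0.001 0 1" --pt "0 0 -5 0 0 0 1" --pt "0 0 -5 0 0 0 1"

```text
time_s: 14.08
position: [604.5, 151.4, 300.0]
orientation: [-0.002, -0.653, 0.757, 0.001]
wrist_force: [-1.2, -0.9, -3.2]
finger_gap: 43.8
gripper_force: 30.0
```

>>> arm_command --pt "0 0 -5.4 0 0 0 1" --pt "0 0 0 0 0 0 1" --pt "0 0 0 0 0 0 1" --pt "0 0 0 0 0 0 1"

```text
time_s: 14.42
position: [605.1, 150.1, 301.3]
orientation: [-0.001, -0.685, 0.728, 0.0]
wrist_force: [0.1, 0.1, -5.0]
finger_gap: 43.3
gripper_force: 30.0
```

```bash
python3 - <<'E'
from h import *
p,R,o=pose();print(p,R.round(4).tolist(),o['joint_pos'].round(2),o['wrist_force'],o['finger_gap']);print('tool delta',R.T@(np.array([606.7,156.5,82.2])-p),np.degrees(np.arctan2(R[1,1],R[0,1])))
E
```

```text
[605.12480737 150.10606756 301.32283821] [[-0.0612, -0.9981, -0.0016], [-0.9981, 0.0612, -0.0004], [0.0005, 0.0016, -1.0]] [ 0.5   0.34  0.14 -0.   -1.37 -0.56] [ 0.10588769  0.05283602 -5.02971313] 43.29941033146357
tool delta [ -6.58524463  -1.52945313 219.11749623] 176.49051107355407
```

>>> arm_command --pt "0 0 0 -0.0065 -0.0015 0.015 1" --pt "0 0 0 0 0 0.025 1" --pt "0 0 0 0 0 0.025 1" --pt "0 0 0 0 0 0.025 1" --pt "0 0 0 0 0 0.02 1" --pt "0 0 0 0 0 0.02 1" --pt "0 0 0 0 0 0 1" --pt "0 0 0 0 0 0 1"

```text
time_s: 15.08
position: [607.0, 156.3, 171.0]
orientation: [-0.002, -0.686, 0.728, 0.0]
wrist_force: [0.5, -0.6, -2.7]
finger_gap: 43.5
gripper_force: 30.0
```

>>> arm_command --pt "0 0 0 0 0 0.015 1" --pt "0 0 0 0 0 0.015 1" --pt "0 0 0 0 0 0.015 1" --pt "0 0 0 0 0 0.01 1" --pt "0 0 0 0 0 0 1" --pt "0 0 0 0 0 0 1" --pt "0 0 0 0 0 0 1"

```text
time_s: 15.67
position: [608.7, 157.3, 118.6]
orientation: [0.001, -0.686, 0.728, -0.001]
wrist_force: [-0.7, 0.6, -3.5]
finger_gap: 43.7
gripper_force: 30.0
```

```bash
python3 - <<'E'
from h import *
p,R,o=pose();print(p,R.round(4).tolist(),o['wrist_force'],o['finger_gap'],o['time_s']);print('tool delta',R.T@(np.array([606.7,156.5,82.2])-p))
w=grab('wrist','6');s=grab('scene','6')
a=cv2.imread('pics/wrist_6.png');b=cv2.imread('pics/scene_6.png')
cv2.imwrite('pics/m6.png',np.vstack([cv2.resize(a[60:300,160:480],(400,300)),cv2.resize(b[220:400,200:440],(400,300))]))
E
```

```text
[608.72643082 157.27562563 118.55676857] [[-0.0586, -0.9983, 0.0031], [-0.9983, 0.0586, 0.0009], [-0.0011, -0.003, -1.0]] [-0.70187533  0.56854209 -3.46977238] 43.719838564333664 15.6667
tool delta [ 0.93240286  2.08703885 36.34965656]
```

View pics/m6.png

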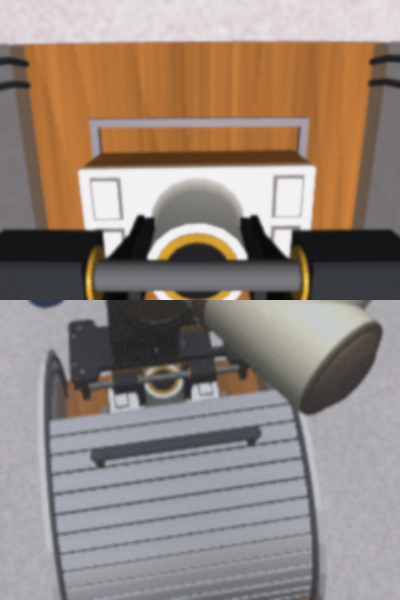

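The wrist view shows the board square with the front rib: rib 89–309, board 79–315 in crop columns. The shutter is still open. A numeric check of the offset follows.

```bash
python3 - <<'E'
from h import *
W=load('wrist','6');w=lambda x,y:(160+x/1.25,60+y/1.25)
r=[plane(W,w(*q),26) for q in((89,119),(309,119))];b=[plane(W,w(*q),101.4) for q in((79,169),(315,164))]
print(np.round(r,1).tolist(),np.round(b,1).tolist())
m=np.mean(r,0)[:2];cx=np.array([.0475,.9989]);print('bay',m+48*cx,'board',np.mean(b,0)[:2]+32*cx)
E
```

```text
[[684.6, 105.2, 26.0], [523.6, 114.6, 26.0]] [[669.6, 123.5, 101.4], [543.2, 128.0, 101.4]]
bay [606.34213262 157.8349342 ] board [607.90266165 157.73941484]
```

>>> arm_command --pt "0 0 0 0 0.0015 0.008 1" --pt "0 0 0 0 0 0.008 1" --pt "0 0 0 0 0 0.008 1" --pt "0 0 0 0 0 0.004 1" --pt "0 0 0 0 0 0 1" --pt "0 0 0 0 0 0 1" --pt "0 0 0 0 0 0 1" --pt "0 0 0 0 0 0 1"

```text
time_s: 16.43
position: [606.4, 157.1, 89.2]
orientation: [0.0, -0.686, 0.728, -0.0]
wrist_force: [0.1, 1.1, -4.0]
finger_gap: 43.2
gripper_force: 30.0
```

>>> arm_command --pt "0 0 0 0 0 0.003 1" --pt "0 0 0 0 0 0.002 1" --pt "0 0 0 0 0 0.002 1" --pt "0 0 0 0 0 0 1" --pt "0 0 0 0 0 0 1" --pt "0 0 0 0 0 0 1"

```text
time_s: 16.93
position: [606.1, 157.0, 82.3]
orientation: [0.0, -0.686, 0.728, -0.0]
wrist_force: [-2.7, 0.2, 0.5]
finger_gap: 43.1
gripper_force: 30.0
```

```bash
python3 - <<'E'
from h import *
p,R,o=pose();print(p,R[:,2].round(4),o['wrist_force'],o['finger_gap'],o['time_s'])
E
```

```text
[606.0764057  156.98214315  82.26364187] [ 4.e-04  1.e-04 -1.e+00] [-2.73961348  0.21277121  0.5184437 ] 43.11712087301114 16.9333
```

Contact: the weight is gone from the wrist, and z is 82.3 against 82.2 expected. I'll press 1 mm more, hold, then release.

>>> arm_command --pt "0 0 0 0 0 0.001 1" --pt "0 0 0 0 0 0 1" --pt "0 0 0 0 0 0 1" --pt "0 0 0 0 0 0 1"

```text
time_s: 17.27
position: [606.0, 157.0, 82.2]
orientation: [0.0, -0.686, 0.727, -0.0]
wrist_force: [-4.0, -0.7, 6.0]
finger_gap: 43.3
gripper_force: 30.0
```

>>> arm_command --pt "0 0 0 0 0 0 -0.5" --pt "0 0 0 0 0 0 -0.5" --pt "0 0 0 0 0 0 -0.5" --pt "0 0 0 0 0 0 -0.5" --pt "0 0 0 0 0 0 -0.5" --pt "0 0 0 0 0 0 -0.5" --pt "0 0 0 0 0 0 -0.5" --pt "0 0 0 0 0 0 -0.5"

```text
time_s: 17.93
position: [606.1, 157.0, 80.7]
orientation: [0.0, -0.686, 0.728, -0.0]
wrist_force: [0.4, -0.6, -0.6]
finger_gap: 65.3
gripper_force: 0.0
```

>>> arm_command --pt "0 0 0 0 0 -0.015 -0.5" --pt "0 0 0 0 0 -0.02 -0.5" --pt "0 0 0 0 0 -0.03 -0.5" --pt "0 0 0 0 0 -0.03 -0.5" --pt "0 0 0 0 0 -0.03 -0.5" --pt "0 0 0 0 0 -0.03 -0.5" --pt "0 0 0 0 0 -0.03 -0.5" --pt "0 0 0 0 0 -0.03 -0.5"

```text
time_s: 18.6
position: [605.7, 156.8, 297.5]
orientation: [0.0, -0.686, 0.728, -0.0]
wrist_force: [1.2, 1.3, 0.1]
finger_gap: 65.0
gripper_force: 0.0
```

>>> arm_command --pt "0 0 0 0.01 0 -0.01 -0.5" --pt "0 0 0 0.025 0 0 -0.5" --pt "0 0 0 0.025 0 0 -0.5" --pt "0 0 0 0.02 0 0 -0.5" --pt "0 0 0 0 0 0 -0.5" --pt "0 0 0 0 0 0 -0.5" --pt "0 0 0 0 0 0 -0.5"

```text
time_s: 19.18
position: [601.3, 77.2, 305.4]
orientation: [-0.0, -0.686, 0.728, 0.0]
wrist_force: [0.2, -0.2, 0.8]
finger_gap: 65.4
gripper_force: 0.0
```

```bash
python3 - <<'E'
from h import *
p,R,o=pose();print(p,o['wrist_force'],o['finger_gap'],o['time_s'])
w=grab('wrist','7');s=grab('scene','7')
a=cv2.imread('pics/wrist_7.png');b=cv2.imread('pics/scene_7.png')
cv2.imwrite('pics/m7.png',np.vstack([cv2.resize(a[100:280,180:460],(467,300)),cv2.resize(b[220:400,160:440],(467,300))]))
E
```

```text
[601.28007771  77.23693715 305.4237767 ] [ 0.15184697 -0.22758129  0.82547542] 65.44132601385213 19.1833
```

View pics/m7.png

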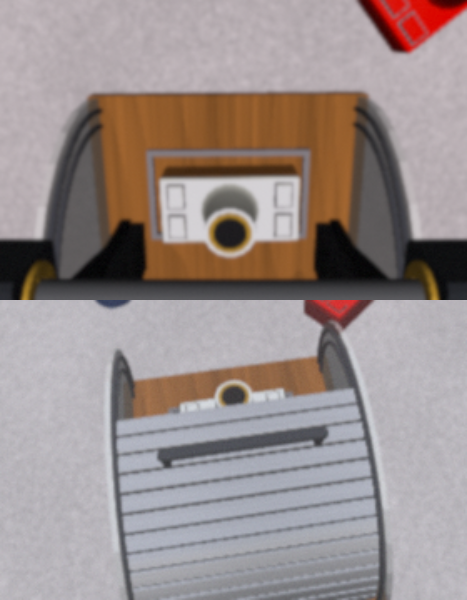

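The board stands inside the ribs, centred (board 160–299, ribs 148–311 in the crop). The shutter is open and the arm is clear, so I'm handing in.

```bash
python3 -c "
from bench import robot
print(robot.close_job())"
```

```text
the job is handed in; nothing more can be done
None
```

The job is handed in at about 19 s of the 64 s allowed: the shutter is open and holding by itself, and the lamp-holder board stands released inside the bay ribs; the plain board, bottle and screwdriver were never touched, and the judge returned no verdict.

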